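# Clamp the tube rack with the eccentric knob

## Task

On the laboratory bench stand two identical clamping stations, one holding a rack of capped microtubes, the other empty. Turn the eccentric knob of the loaded station clockwise until its off-centre lobe points at the rack and bears firmly on it, clamping the rack against the sprung pad, then let go. Leave the empty station's knob as it is and do not tip or lift the rack.

Things in the scene. Friction and masses are not known exactly. Their poses are not given: they have to be found in the camera images.
- clamp_knob: Eccentric knob of the loaded station. Grey grip bar 46x12 mm, 30 tall; below it on the same stem a steel disc, 44 dia, 22 thick, centre 16 off axis (the lobe). Origin: on the axis, mid-bar, 95 above the bench. z up, x along bar to the lobe (tip at 38), y across the bar. Starts 1.1-1.35 rad short of the rack, turns clockwise from above; tightest with x at the rack, tight within 0.35 rad. Stays put.
- tube_rack: Loose black rack of white-capped tubes, 70 mm (x) by 100 mm (y), 35 high, caps to 43, 0.22 kg, on the loaded station's 200x140 mm aluminium plate (top 20 mm above the bench), between low side guides. Origin: centre of underside; z up, x towards the knob's axis, 67 mm away at the start, 73 when clamped. A few mm of play.
- clamp_pad (a joint): Rubber-faced sprung pad (12x90x24 mm) of the loaded station, at the rack's side away from the knob: 0 at rest, grows (m) as the rack pushes it back, stop at 0.006. Spring 2 N/mm; reads about 0.0015 to 0.003 when the clamp is tight.
- spare_lobe (a point): Lobe tip of the identical knob of the other, empty station (to be left alone), 38 mm from that knob's axis and 48 mm above the bench; x points outward from the axis along the bar, z up.

How it is judged:
At the end, for the whole second after the job is handed in: The lobe of the loaded station's knob presses on the rack with more than 1.5 N, the sprung pad is pushed back by more than 0.8 mm, the rack stands upright (within 0.1 rad) and at rest, and the empty station's lobe tip is within 8 mm of where it was (contact force between clamp_knob and tube_rack above 1.5 N and value of joint clamp_pad above 0.0008 m and angle between tube_rack's own z axis and vertical below 0.1 rad and linear speed of tube_rack below 0.02 m/s and distance of spare_lobe from where it was at the start of the episode below 0.008 m); the robot touches nothing.
It fails at once if the tube rack is tipped by more than 0.2 rad (angle between tube_rack's own z axis and vertical above 0.2 rad).
It fails at once if the tube rack is lifted more than 15 mm off the plate (height (world z) of tube_rack above 0.035 m).
It fails at once if the empty station's knob is turned (lobe tip moved more than 8 mm) (distance of spare_lobe from where it was at the start of the episode above 0.008 m).
It also fails if it takes over 32 s, if anything falls off the work surface, if the arm or the gripper's body presses on something with over 40 N, if the wrist force passes 120 N, or if a joint passes its speed limit or range.

## Robot

A 6-joint arm with a two-finger parallel gripper is mounted at the origin on the work surface. World frame = base frame: x ahead of the robot, y to its left, z up, the work surface at z = 0. Lengths are in m, angles in rad, forces in N, time in s.
With the tool pointing down it reaches from about 0.25 to 0.725 m from the base axis. Payload 4 kg.
Tool frame: the origin (TCP) lies on the centre line of the jaws, within the pads' length; the fingertips stand 11 mm ahead of it and the grasp point (between the pads) lies 8 mm behind it (bot.nose_length is the distance from the TCP to the fingertips, in m); z points along the fingers, y is the direction in which the jaws open and shut (so a half turn about z gives the same grasp; the last joint's range is limited). The gripper opens to 85 mm and grips with 20 to 120 N. Pads are 22 mm wide; open, the fingers measure 114 mm over their backs; the gripper's body (76 mm by 85 mm) begins 54 mm behind the grasp point. The pads swing forward as they close: fully open they stand 13 mm farther back than shut.
Start: joints at [1.302, 0.241, 0.005, 1.335, 0, 1.571], TCP at [0.133, 0.482, 0.242] pointing down, gripper open.
Joint ranges: [-2.72, 2.72], [-1.05, 1.87], [-1.09, 1.28], [-1.99, 2.15], [-1.42, 1.44], [-3.14, 3.14]. Speed limits (rad/s): [2.79, 2.79, 3.14, 3.14, 3.14, 3.14].

## Interface

Orientations are given as a unit quaternion [x, y, z, w].
In Python, from workcell import bot gives the robot as it stands.
- The arm moves only by the tool play_rows, never from a script. Its argument "plan" is one flat list of numbers, 6 for each row, row after row: the shift along the tool's x, y, z in mm, then the turn, a rotation vector about the tool's x, y, z in rad. A call has 1 to 20 rows; each row shifts and turns the commanded pose from where the row before left it, along the tool's axes as they then stand; what a row does not reach is not made up. A row lasts 1/8 s, in which the tool goes at most 62.5 mm and 10.7 degrees, less where a joint would pass 70% of its speed; a pose out of reach is approached as far as the arm can. A call with a gripper value outside its range is refused whole. "hand" is the opening in per cent of the stroke, from 0 (shut) to 100 (fully open), set as the call begins (left out, the last holds). The fingers move at their own pace and stop on an object; the grip force is fixed at half the most. Time passes only in rows, so rows that do not move let the fingers close. It gives the time, the measured TCP pose, the force and the opening at its end, in the units of the state.
- bot.get_obs(): the state, without advancing time (a new reading comes with each control period).
- bot.camera(name): name is "scene" or "top" or "wrist"; returns a dict with "frame" (384x512x3 uint8, blue, green, red), "range_z" (384x512 float32, m along the optical axis (not along the pixel's ray), 0 where there is no reading), "K" (3x3 intrinsics, pixels), "cam_to_world" (4x4, takes a point from camera to world coordinates). Camera axes: x right, y down, z forward; pixel columns grow to the right and rows downward; lengths in m; the calibration is good to about 2 mm. A picture is of the moment at which its call begins.
- bot.job_done(): hands the job in, once; it reports no verdict.
Trained networks look in the newest picture that a camera, given by its name, has taken for a name from the list of things; names that differ only in an ending like _2 or _b are one class to them, and where a whole thing is asked for, a point or a joint stands for the part that bears it (a point fixed in the world has none). Each returns a list of dicts, best first, with "p" (0 to 1); they miss things now and then, are a little off and sometimes report something else, mostly with a low value. They report only what shows in the picture. A call takes as long as a camera call.
- bot.outline_of(query, camera): "mask" (384x512 bool, what is visible of it) and "point" ([row, column] in pixels, amid what is visible of it).
The state is a dict: "clock": time; "joint_pos": joint angles; "joint_vel": joint speeds; "tau": joint torques, N m; "eef_pos": TCP position; "tool_rot": TCP orientation; "ft_force": force on the tool from outside, world axes, zero at the start; "ft_torque": the same for the moment, N m; "grip_width": finger opening in m.
Only numpy, scipy, OpenCV 4.12 (cv2) and the standard library are available. Lean on these libraries where they do the work, as an engineer would, in place of code of your own. Each camera call takes 0.05 s, during which the arm holds its last target.

## Working session

There is one attempt and no reset: what is moved stays moved. The work goes in short steps, Python scripts to look and compute and a tool call to move; the robot and the scene stay as the last step left them, time stands still between calls to the robot, and variables do not carry over. Pictures are saved under pics/ and viewed, and the job is handed in when it is done.

Besides the shell and the picture viewer there is one more tool, called as a command line: name --argument value ..., lists and objects as JSON in quotes. play_rows: Moves the arm, as the interface text tells. Its arguments: {"type":"object","properties":{"plan":{"type":"array","items":{"type":"number"}},"hand":{"type":"number"}},"required":["plan"]}

```bash
mkdir -p pics; cat > h.py <<'E'
import numpy as np,cv2
from workcell import bot
def pts(c,mask=None):
    z=c['range_z'];K=c['K'];T=c['cam_to_world']
    v,u=np.nonzero((z>0)&(mask if mask is not None else True))
    d=z[v,u];P=np.c_[(u-K[0,2])*d/K[0,0],(v-K[1,2])*d/K[1,1],d]
    return P@T[:3,:3].T+T[:3,3],u,v
E
python3 - <<'E'
from h import *
print({k:np.round(v,3) for k,v in bot.get_obs().items()})
for n in ['scene','top']:
    c=bot.camera(n);im=c['frame'].copy()
    for q in ['clamp_knob','tube_rack','spare_lobe']:
        for r in bot.outline_of(q,n):
            P,_,_=pts(c,r['mask']);print(n,q,round(r['p'],2),r['point'],r['mask'].sum(),np.round(np.median(P,0),3) if len(P) else None, np.round(P.max(0),3) if len(P) else None)
    cv2.imwrite(f'pics/{n}0.png',im)
E
```

```text
{'clock': np.float64(0.0), 'joint_pos': array([1.302, 0.241, 0.004, 1.335, 0.   , 1.571]), 'joint_vel': array([-0.   ,  0.   , -0.001, -0.001, -0.001, -0.001]), 'tau': array([ 1.0000e-03, -3.7231e+01,  2.5241e+01,  1.7000e-02,  0.0000e+00,
       -0.0000e+00]), 'eef_pos': array([0.133, 0.481, 0.241]), 'tool_rot': array([ 0.134,  0.991, -0.001, -0.   ]), 'ft_force': array([-0.588, -0.763, -0.288]), 'ft_torque': array([-0.001,  0.012, -0.022]), 'grip_width': np.float64(0.085)}
scene clamp_knob 0.82 [294.9, 310.8] 936 [0.565 0.191 0.071] [0.577 0.219 0.113]
scene tube_rack 0.61 [281.6, 343.7] 2443 [0.497 0.207 0.056] [0.528 0.246 0.066]
scene spare_lobe 0.86 [149.2, 136.5] 568 [ 0.605 -0.274  0.061] [ 0.627 -0.259  0.112]
top clamp_knob 0.79 [173.7, 157.4] 586 [0.556 0.179 0.049] [0.577 0.215 0.112]
top tube_rack 0.98 [206.9, 151.5] 1935 [0.492 0.189 0.055] [0.528 0.243 0.066]
top spare_lobe 0.69 [157.3, 400.0] 654 [ 0.599 -0.282  0.059] [ 0.625 -0.262  0.112]
```

```bash
python3 - <<'E'
from h import *
c=bot.camera('top');im=cv2.resize(c['frame'][110:270,60:250],None,fx=4,fy=4)
cv2.imwrite('pics/topcrop.png',im[:600,:760])
for n in ['scene','top']:
    c=bot.camera(n);r=bot.outline_of('clamp_knob',n)[0]
    m=cv2.dilate(r['mask'].astype(np.uint8),np.ones((9,9)))>0
    P,_,_=pts(c,m)
    for lo,hi in((.1,.12),(.04,.064)):
        Q=P[(P[:,2]>lo)&(P[:,2]<hi)][:,:2].astype(np.float32)
        if len(Q)>5: print(n,lo,len(Q),cv2.minAreaRect(Q),Q.mean(0),np.median(P[(P[:,2]>lo)&(P[:,2]<hi)][:,2]))
    r=bot.outline_of('tube_rack',n)[0];P,_,_=pts(c,r['mask'])
    Q=P[(P[:,2]>.05)][:,:2].astype(np.float32);print('rack',cv2.minAreaRect(Q),Q.mean(0))
E
```

```text
scene 0.1 286 ((0.5601605176925659, 0.1965651661157608), (0.04569977521896362, 0.012300584465265274), 73.01422882080078) [0.56183124 0.19786647] 0.10940401641337111
scene 0.04 567 ((0.5406814217567444, 0.18314491212368011), (0.06878633052110672, 0.056309159845113754), 21.240924835205078) [0.5473746  0.17893545] 0.04919883320120644
rack ((0.5080220103263855, 0.19613690674304962), (0.10405423492193222, 0.09953396022319794), 2.5621402263641357) [0.49409804 0.1990448 ]
top 0.1 172 ((0.5604901909828186, 0.1938513219356537), (0.04548409953713417, 0.012021626345813274), 71.91748046875) [0.55972505 0.19260535] 0.10913765173044954
top 0.04 392 ((0.548266589641571, 0.17714624106884003), (0.05785132199525833, 0.04322464019060135), 13.869575500488281) [0.5499645  0.17509945] 0.047897762721921144
rack ((0.4929220378398895, 0.1926645040512085), (0.06851429492235184, 0.10033997148275375), 1.5893622636795044) [0.49242887 0.19145446]
```

View pics/scene0.png

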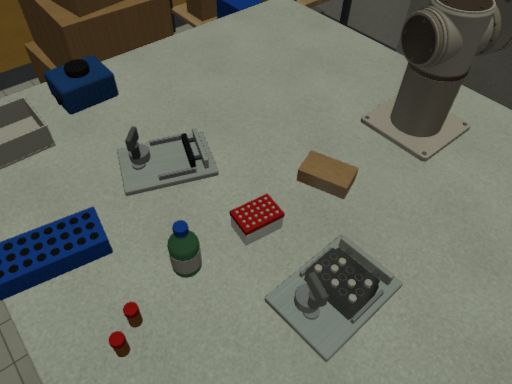

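View pics/top0.png

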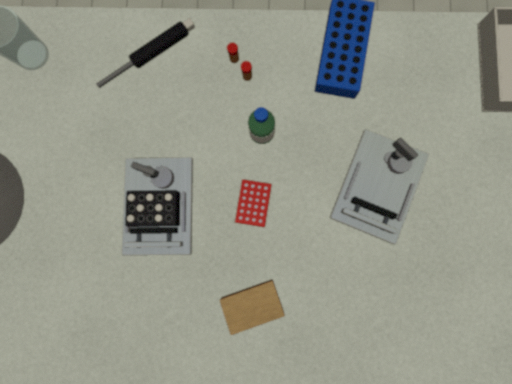

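```bash
ls pics
```

```text
scene0.png
top0.png
topcrop.png
```

View pics/topcrop.png

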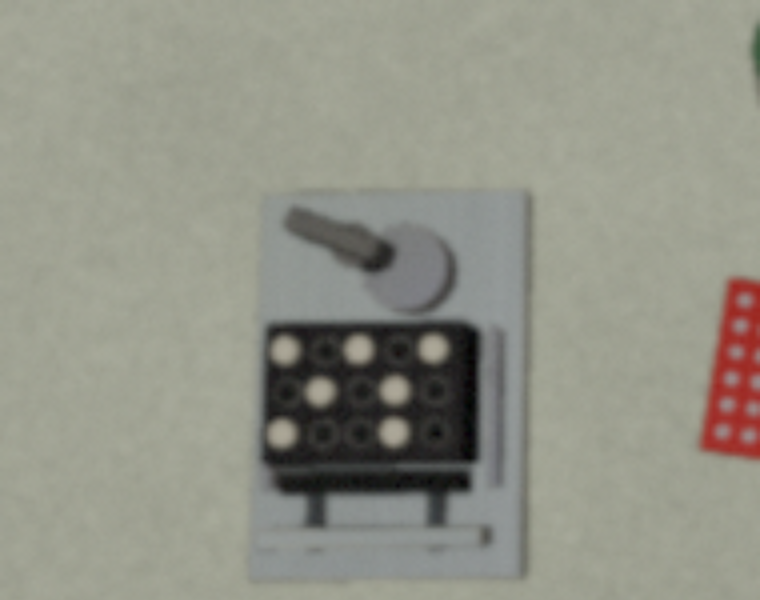

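The scene and top views show the loaded station at top-image pixel (157,195), with the knob axis near world (0.560, 0.195). The lobe points to −y, about 1.2 rad short of the rack, and the rack lies towards −x. The spare station is at top-image pixel (385,190).

I'll move above the knob and turn the tool so the jaws sit across the bar.

play_rows --plan '[-48.8,-16.2,8,0,0,0,-48.8,-16.2,8,0,0,0,-48.8,-16.2,8,0,0,0,-48.8,-16.2,8,0,0,0,-48.8,-16.2,8,0,0,0,-48.8,-16.2,8,0,0,0,-48.8,-16.2,8,0,0,0,-48.8,-16.2,8,0,0,0,-48.8,-16.2,8,0,0,0,-48.8,-16.2,8,0,0,0,0,0,0,0,0,-0.17,0,0,0,0,0,-0.17,0,0,0,0,0,-0.17,0,0,0,0,0,-0.17,0,0,0,0,0,-0.17,0,0,0,0,0,-0.17,0,0,0,0,0,-0.17,0,0,0,0,0,-0.17,0,0,0,0,0,-0.17,0,0,0,0,0,0]' --hand 100

```text
clock: 3.25
eef_pos: [0.5602, 0.1963, 0.1622]
tool_rot: [-0.589, 0.808, 0.0, -0.0]
ft_force: [0.3, 0.5, -0.2]
grip_width: 0.0856
```

```bash
cat > m.py <<'E'
from h import *
from scipy.spatial.transform import Rotation as R
import sys
o=bot.get_obs();Rt=R.from_quat(o['tool_rot']).as_matrix()
print({k:np.round(o[k],3) for k in('clock','joint_pos','eef_pos','ft_force','grip_width')})
print('x heading',np.degrees(np.arctan2(Rt[1,0],Rt[0,0])),'z',Rt[:,2].round(3))
c=bot.camera('wrist');cv2.imwrite('pics/%s.png'%sys.argv[1],c['frame'])
P,u,v=pts(c);P=P[(P[:,2]>.1)&(P[:,2]<.118)&(np.hypot(P[:,0]-.56,P[:,1]-.195)<.04)]
if len(P)>20:
    r=cv2.minAreaRect(P[:,:2].astype(np.float32));print(len(P),r,P.mean(0));d=np.array(r[0])-o['eef_pos'][:2]
    print('tool xy shift mm',1000*(Rt[:2,:2].T@d))
E
python3 m.py w1
```

```text
{'clock': np.float64(3.25), 'joint_pos': array([ 0.337,  0.468,  0.123,  1.226,  0.   , -0.922]), 'eef_pos': array([0.56 , 0.196, 0.162]), 'ft_force': array([ 0.334,  0.468, -0.224]), 'grip_width': np.float64(0.086)}
x heading -107.85325953114615 z [-0. -0. -1.]
1081 ((0.5598785281181335, 0.19535671174526215), (0.04595175385475159, 0.01173629704862833), 72.3853530883789) [0.55909767 0.19346629 0.10935505]
tool xy shift mm [0.97403603 0.07481396]
```

View pics/w1.png

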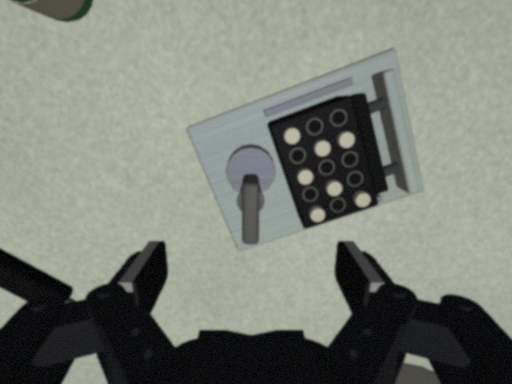

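The wrist view shows the bar lined up with the tool at pixel (250,210), the disc at (250,170) and the rack on the right. The offset is under 1 mm. Next I descend and grip.

```bash
python3 - <<'E'
from h import *
c=bot.camera('wrist')
r=bot.outline_of('tube_rack','wrist')[0];P,_,_=pts(c,r['mask'])
Q=P[(P[:,2]>.05)&(P[:,2]<.07)][:,:2].astype(np.float32);print(r['p'],cv2.minAreaRect(Q))
E
```

```text
0.78 ((0.4921298325061798, 0.19402484595775604), (0.06998687237501144, 0.09920606017112732), 2.3778698444366455)
```

play_rows --plan '[1,0,16,0,0,0,0,0,17,0,0,0,0,0,17,0,0,0,0,0,17,0,0,0,0,0,0,0,0,0]'

```text
clock: 4.03
eef_pos: [0.5581, 0.1946, 0.0926]
tool_rot: [-0.589, 0.808, 0.001, -0.002]
ft_force: [0.2, 1.0, 1.5]
grip_width: 0.0856
```

play_rows --plan '[0,0,0,0,0,0,0,0,0,0,0,0,0,0,0,0,0,0,0,0,0,0,0,0,0,0,0,0,0,0,0,0,0,0,0,0,0,0,0,0,0,0,0,0,0,0,0,0]' --hand 0

```text
clock: 5.03
eef_pos: [0.5605, 0.1953, 0.0959]
tool_rot: [-0.59, 0.808, -0.0, 0.001]
ft_force: [0.8, -1.3, 4.8]
grip_width: 0.0108
```

Gripped at 10.8 mm opening on the 12 mm bar. Now I turn clockwise by about 1.23 rad.

play_rows --plan '[0,0,0,0,0,0.088,0,0,0,0,0,0.088,0,0,0,0,0,0.088,0,0,0,0,0,0.088,0,0,0,0,0,0.088,0,0,0,0,0,0.088,0,0,0,0,0,0.088]'

```text
clock: 5.9
eef_pos: [0.5602, 0.1955, 0.0959]
tool_rot: [-0.316, 0.949, -0.0, 0.0]
ft_force: [0.4, -0.9, 5.8]
grip_width: 0.0109
```

play_rows --plan '[0,0,0,0,0,0.088,0,0,0,0,0,0.088,0,0,0,0,0,0.088,0,0,0,0,0,0.088,0,0,0,0,0,0.088,0,0,0,0,0,0.088,0,0,0,0,0,0.088,0,0,0,0,0,0,0,0,0,0,0,0]'

```text
clock: 7.02
eef_pos: [0.5601, 0.1958, 0.0959]
tool_rot: [-0.015, 1.0, 0.0, 0.0]
ft_force: [0.5, -0.3, 5.8]
grip_width: 0.011
```

```bash
python3 m.py w2; python3 - <<'E'
from h import *
c=bot.camera('top')
cv2.imwrite('pics/top2.png',cv2.resize(c['frame'][110:270,60:250],None,fx=3.5,fy=3.5))
E
```

```text
{'clock': np.float64(7.025), 'joint_pos': array([3.360e-01, 5.190e-01, 2.400e-02, 1.074e+00, 1.000e-03, 3.060e-01]), 'eef_pos': array([0.56 , 0.196, 0.096]), 'ft_force': array([ 0.523, -0.345,  5.772]), 'grip_width': np.float64(0.011)}
x heading -178.28861657137776 z [ 0.001  0.001 -1.   ]
3226 ((0.5590030550956726, 0.19526532292366028), (0.036710336804389954, 0.038511041551828384), 48.30007553100586) [0.55425232 0.19529947 0.10925111]
tool xy shift mm [ 1.14314483 -0.47526486]
```

View pics/w2.png

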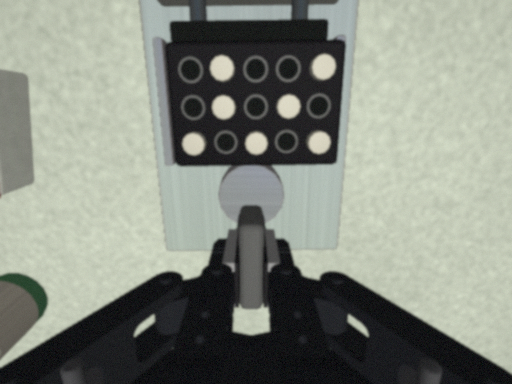

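The wrist view shows the disc at pixel (250,192) pressed against the rack's near edge, with the bar pointing at the rack. The rack is flat and against the pad. I release, wait and rise.

play_rows --plan '[0,0,0,0,0,0,0,0,0,0,0,0,0,0,0,0,0,0,0,0,0,0,0,0,0,0,0,0,0,0,0,0,0,0,0,0,0,0,0,0,0,0,0,0,0,0,0,0]' --hand 100

```text
clock: 8.12
eef_pos: [0.5599, 0.1953, 0.0953]
tool_rot: [-0.015, 1.0, 0.0, 0.0]
ft_force: [0.6, 0.4, 0.2]
grip_width: 0.0854
```

play_rows --plan '[0,0,-10,0,0,0,0,0,-20,0,0,0,0,0,-20,0,0,0,0,0,-20,0,0,0,0,0,0,0,0,0,0,0,0,0,0,0]'

```text
clock: 8.88
eef_pos: [0.5597, 0.1952, 0.165]
tool_rot: [-0.015, 1.0, -0.0, -0.0]
ft_force: [-0.4, -0.6, 0.5]
grip_width: 0.085
```

```bash
python3 m.py w3; python3 - <<'E'
from h import *
c=bot.camera('wrist')
r=bot.outline_of('tube_rack','wrist')[0];P,_,_=pts(c,r['mask'])
Q=P[(P[:,2]>.05)&(P[:,2]<.07)][:,:2].astype(np.float32);print(r['p'],cv2.minAreaRect(Q))
E
```

```text
{'clock': np.float64(8.875), 'joint_pos': array([ 0.336,  0.465,  0.126,  1.232, -0.   ,  0.306]), 'eef_pos': array([0.56 , 0.195, 0.165]), 'ft_force': array([-0.382, -0.577,  0.524]), 'grip_width': np.float64(0.085)}
x heading -178.32377554898343 z [-0. -0. -1.]
1062 ((0.5595741271972656, 0.19536873698234558), (0.04601884260773659, 0.011853375472128391), 1.351275086402893) [0.55743052 0.19518258 0.10929573]
tool xy shift mm [0.09158537 0.14440897]
0.66 ((0.4870045781135559, 0.19594044983386993), (0.0701274424791336, 0.10026173293590546), 2.4422366619110107)
```

View pics/w3.png

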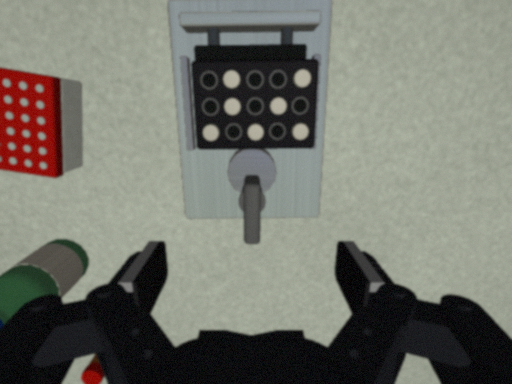

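The final view shows the lobe at pixel (252,168) against the rack, the bar within about 1° of square to it, and the gripper clear. The rack centre is now 72.6 mm from the axis, against 73 expected when clamped.

```bash
python3 -c "
from workcell import bot
print(bot.job_done())"
```

```text
the job is handed in; nothing more can be done
None
```

I gripped the loaded station's knob bar, turned it about 1.23 rad clockwise, let go and rose 70 mm clear. I handed the job in just after 8.9 s on the robot's clock, against the 32 s limit.

**Alignment:** after release, the wrist camera put the bar within about 1° of pointing square at the rack.

**Clamping:** the rack centre is 72.6 mm from the knob axis (73 mm expected when clamped) and has moved about 5 mm towards the pad. I did not read the pad travel or the lobe force directly; I judged them from this shift.

**Rack and release:** the rack looked flat, and the reading at the fingers was back to about zero.

**Empty station:** the arm never went near it. I did not measure its lobe again at the end.

No checks failed or disagreed.

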